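# Plug the ukulele's soundhole

## Task

Lift the orange soundhole plug up and off its hook and set it loosely in the mouth of the ukulele's soundhole, without dropping it. Let go of it while it still stands proud, then press it down from above until its rim sits flush on the soundboard all round. Leave the blue plug on its hook and everything else on the bench where it is.

Things in the scene. Friction and masses are not known exactly. Their poses are not given: they have to be found in the camera images.
- plug: Orange soundhole plug, about 120 g, hanging level on a hook by its wire handle. Origin: centre of the underside, z up. Black rubber spigot 56 mm across, z = 0 to 16 mm, foot chamfered 4 mm; orange rim 74 mm across, z = 16 to 21 mm; steel handle of 6 mm wire, legs at y = +-21 mm, bar along y; on the bar the orange grip, its top at z = 94 mm.
- plug_grip (a point): Centre of the orange plug's block grip, 76.5 mm above its origin: 22 mm along the plug's x, 16 mm along y, 35 mm tall (z = 59 to 94 mm). Take it across y from above: the hook arm runs along x beneath it. Keep the fingertips above the bar, whose ends reach 24 mm to either side.
- plug_bar (a point): Middle of the underside of the handle's bar, 53 mm above the plug's origin. The opening under it is 36 mm wide (y) and 32 mm high, with the hook arm through it. To free it raise the plug about 18 mm (over 10 to clear the lip, under 26 or the rim strikes the arm), then draw it 65 mm or more towards the stand's -x before raising it further.
- stand_a: Hook stand of the orange plug, fixed (the two stands look alike, either place). Origin on the bench right under the hook's seat. Base 90 x 90 x 12 mm and a post 12 mm thick at x = +66 mm. An arm 10 mm wide runs from the post top to its free end at x = -22 mm, where a lip 4 mm thick rises 10 mm: the hook opens to the stand's -x, roughly towards the robot.
- hook_a (a point): Spot on top of the hook arm where the orange plug's bar rests, 175 mm above the bench. The arm is 6 mm thick, its underside at 169 mm, its lip's top at 185 mm; nothing of the stand is higher.
- ukulele: Unstrung brown ukulele lying face up on padded rests, fixed, soundboard 95 mm above the bench. Origin on the bench under the soundhole's centre; +y to the lower bout (end 243 mm away), -y to neck and headstock (end 420 mm away). The dark fretboard, 6 mm higher, starts 45 mm from the hole's centre; the bridge, 8 mm higher, lies at y = 154 to 176 mm.
- soundhole (a point): Centre of the round soundhole, level with the soundboard's top face. Hole 62 mm across, 3 mm wider all round than the plug's spigot. A black dust cup inside carries the plug, which so at first stands 6 to 8 mm proud. With the plug home, its origin lies 16 mm below this point.
- cup (a joint): How far (m) the dust cup in the soundhole has been pushed down: its flat top lies 8 mm plus this below the soundboard. 0 to 0.0095, at first 0 to 0.002. Held by friction, no spring: a push over about 6 N slides it down and it stays.
- spare: Blue plug for a larger instrument, shaped like the orange one but 90 mm across the rim and 72 mm across the spigot, hanging on the other stand. Origin: centre of the underside.
- stand_b: Hook stand of the blue plug, fixed (the two stands look alike, either place). Origin on the bench right under the hook's seat. Base 90 x 90 x 12 mm and a post 12 mm thick at x = +66 mm. An arm 10 mm wide runs from the post top to its free end at x = -22 mm, where a lip 4 mm thick rises 10 mm: the hook opens to the stand's -x, roughly towards the robot.
- hook_b (a point): Spot on top of the hook arm where the blue plug's bar rests, 175 mm above the bench. The arm is 6 mm thick, its underside at 169 mm, its lip's top at 185 mm; nothing of the stand is higher.
- tape: Roll of cream tape lying flat, 90 mm across, 22 mm high. Origin: centre of the underside.
- screwdriver: Red-handled screwdriver lying on the bench. Origin: on the bench under it.
- glue: White glue bottle with red cap, 52 mm across, 130 mm high, upright. Origin: centre of the underside.
- sanding_block: Cork sanding block 70 x 110 x 35 mm lying flat. Origin: centre of the underside.
- polish: Amber jar with steel cap, 68 mm across, 80 mm high, upright. Origin: centre of the underside.
There are look-alikes about, which are no part of the job. Several things have the shape of the plug; the one meant has the colours described above.

How it is judged:
By the outcome, as a careful person would: the job done as asked, in the order asked, and still so for the second after the job is handed in, with the robot touching nothing.
It also fails if it takes over 56 s, if anything falls off the work surface, if the arm or the gripper's body presses on something with over 40 N, if the wrist force passes 120 N, or if a joint passes its speed limit or range.

## Robot

A 6-joint arm with a two-finger parallel gripper is mounted at the origin on the work surface. World frame = base frame: x ahead of the robot, y to its left, z up, the work surface at z = 0. Lengths are in mm, angles in degrees, forces in N, time in s.
With the tool pointing down it reaches from about 425 to 950 mm from the base axis. Payload 3.5 kg.
Tool frame: the origin (TCP) lies at the very end of the fingers, on their centre line; the grasp point (between the pads) lies 19 mm behind it; z points along the fingers, y is the line along which they close (so a half turn about z gives the same grasp; the last joint's range is limited). The gripper opens to 85 mm and grips with 20 to 120 N. Pads are 22 mm wide; open, the fingers measure 114 mm over their backs; the gripper's body (76 mm by 85 mm) begins 54 mm behind the grasp point. The pads swing forward as they close: fully open they stand 13 mm farther back than shut.
Start: joints at [57.296, 16.404, 90.338, -0, 73.258, -8.594], TCP at [275.694, 616.116, 231.325] pointing down, gripper open.
Joint ranges: [-158.93, 158.93], [-51.34, 127.21], [12.03, 142.37], [-87.48, 267.48], [13.55, 161.25], [-162.69, 162.69]. Speed limits (degrees/s): [159.86, 159.86, 180, 180, 180, 180].

## Interface

Orientations are given as a 3x3 rotation matrix whose columns are the frame's x, y, z axes.
In Python, from station import status, read_camera, bot gives the robot as it stands.
- The arm moves only by the tool step_arm, never from a script. Its argument "steps" is text: rows parted by semicolons, each of 7 numbers parted by spaces: the finger opening in m, from 0 to 0.0854, then the shift along the tool's x, y, z in m, then the turn, a rotation vector about the tool's x, y, z in rad. In form: jaw x y z wx wy wz; .... A call has 1 to 12 rows; each row shifts and turns the commanded pose from where the row before left it, along the tool's axes as they then stand; what a row does not reach is not made up. A row lasts 1/10 s, in which the tool goes at most 50 mm and 8.59 degrees, less where a joint would pass 70% of its speed; a pose out of reach is approached as far as the arm can. A call is refused whole if a number of a shift passes 0.05 or a number of a turn 0.15, either way. A call with a gripper value outside its range is refused whole. The fingers move at their own pace and stop on an object; "squeeze" is the grip in N (left out, the last holds). Time passes only in rows, so rows that do not move let the fingers close. It gives the time, the measured TCP pose, the force, the opening and the grip force at its end, in the units of the state.
- status.state(): the state, without advancing time (a new reading comes with each control period).
- read_camera(name): name is "side" or "top"; returns a dict with "color" (480x640x3 uint8, blue, green, red), "fovy" (degrees; the focal length in pixels is half the picture's height over the tangent of half this angle, whatever the lens; pixels are square), "cx", "cy" (the principal point, pixels), "world_to_cam" (4x4, takes a point from world to camera coordinates). Camera axes: x right, y down, z forward; pixel columns grow to the right and rows downward; lengths in mm; the calibration is good to about 2 mm. A picture is of the moment at which its call begins. There is no depth.
- bot.close_job(): hands the job in; it is judged then, once.
The state is a dict: "time_s": time; "qpos": joint angles; "joint_velocities": joint speeds; "joint_efforts": joint torques, N m; "ee_pos": TCP position; "ee_rot": TCP orientation; "wrist_force": force on the tool from outside, world axes, zero at the start; "ft_torque": the same for the moment, N m; "opening": finger opening in mm; "gripper_force": force on a finger pad.
Only numpy, scipy, OpenCV 4.12 (cv2) and the standard library are available. Lean on these libraries where they do the work, as an engineer would, in place of code of your own. Each camera call takes 0.05 s, during which the arm holds its last target. There are 200 camera calls.

## Working session

There is one attempt and no reset: what is moved stays moved. The work goes in short steps, Python scripts to look and compute and a tool call to move; the robot and the scene stay as the last step left them, time stands still between calls to the robot, and variables do not carry over. Pictures are saved under pics/ and viewed, at most 12 in all, crops included, and the job is handed in when it is done.

Besides the shell and the picture viewer there is one more tool, called after "Emit:" as name(argument=value, ...), one argument or row to a line, values as JSON. step_arm: Moves the arm, as the interface text tells. Its arguments: {"type":"object","properties":{"steps":{"type":"string"},"squeeze":{"type":"number"}},"required":["steps"]}

```bash
ls; mkdir -p pics; python3 - <<'E'
from station import status, read_camera, bot
import cv2,json
for n in("side","top"):
    r=read_camera(n);cv2.imwrite(f"pics/{n}0.png",r["color"]);print(n,r["fovy"],r["cx"],r["cy"],r["world_to_cam"].tolist() if hasattr(r["world_to_cam"],'tolist') else r["world_to_cam"], r.keys())
s=status.state();print(s)
E
```

```text
pics
side 42.16830884622519 315.21876102365064 243.27110776312833 [[-0.7745408676985236, -0.6324750596130667, -0.007857686190349489, 459.83677431246554], [-0.36930794644581894, 0.4622770982305611, -0.8061709031858596, 286.5648663064403], [0.5135154184216775, -0.6215104049161045, -0.591630570224553, 1532.396564966005], [0.0, 0.0, 0.0, 1.0]] dict_keys(['color', 'fovy', 'cx', 'cy', 'world_to_cam'])
top 54.514186122476396 326.21846325235003 255.36904843305183 [[-0.01570446919967434, -0.9997342292465704, -0.016877218962907444, 43.12580400237429], [-0.9861540351249646, 0.01827361935874412, -0.16482200654731305, 573.8221633103234], [0.16508660955361362, 0.014055095456707939, -0.9861789217164375, 1142.4769863252814], [0.0, 0.0, 0.0, 1.0]] dict_keys(['color', 'fovy', 'cx', 'cy', 'world_to_cam'])
{'time_s': 0.1, 'qpos': array([ 5.72966991e+01,  1.64491163e+01,  9.04169920e+01,  4.54033163e-04,
        7.32601323e+01, -8.59356248e+00]), 'joint_velocities': array([-0.01483682, -0.05425599, -0.19499805, -0.00047155, -0.10113561,
        0.02265029]), 'joint_efforts': array([ 2.71069357e-04, -4.07297122e+01, -2.93696809e+01, -1.71072638e-04,
        3.42193249e-03,  1.33848243e-05]), 'ee_pos': array([275.35204318, 615.60601361, 230.05246468]), 'ee_rot': array([[-9.12763624e-01,  4.08486395e-01, -1.19681028e-03],
       [ 4.08488009e-01,  9.12761811e-01, -1.84994200e-03],
       [ 3.36726579e-04, -2.17744241e-03, -9.99997573e-01]]), 'wrist_force': array([-0.72618113,  0.63878542, -0.75939238]), 'ft_torque': array([0.02850699, 0.05654282, 0.01492071]), 'gripper_force': 0.0, 'opening': 85.61768241875767}
```

View pics/side0.png

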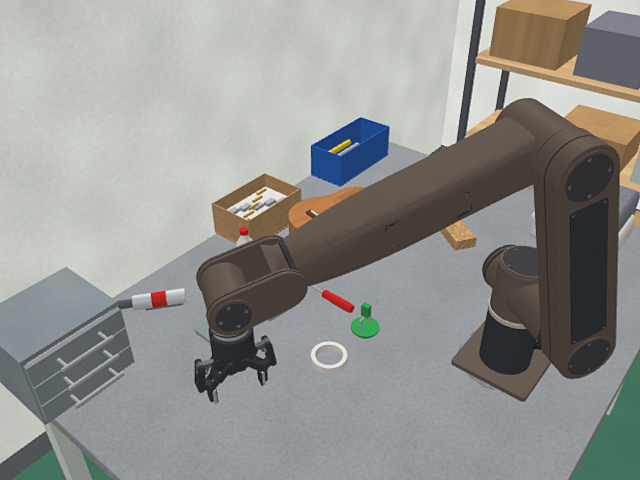

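View pics/top0.png

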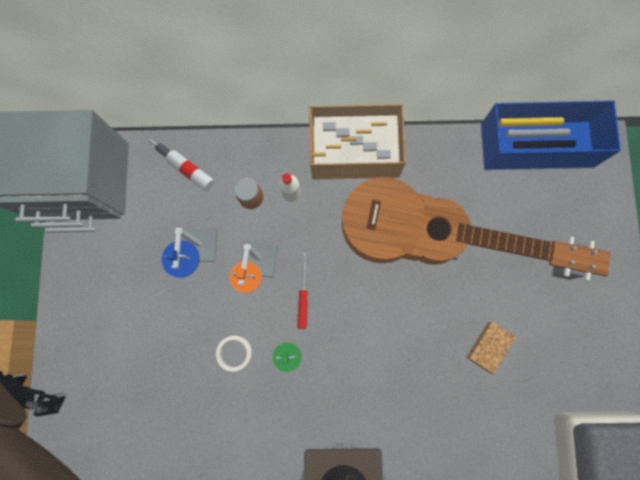

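The side view is blocked by the arm: only the green decoy and the tape are clear, and the plugs are hidden. The top view shows the orange plug at about (246,277) with its hook arm running up to (247,246). The blue plug is at (181,258) and the soundhole at (439,229).

```bash
cat > h.py <<'E'
import numpy as np, cv2
from station import status, read_camera
def cam(n):
    r=read_camera(n); r["f"]=240/np.tan(np.radians(r["fovy"]/2)); return r
def ray(r,u,v):
    M=np.array(r["world_to_cam"]);R=M[:3,:3]
    return -R.T@M[:3,3], R.T@np.array([(u-r["cx"])/r["f"],(v-r["cy"])/r["f"],1])
def plane(r,u,v,z):
    o,d=ray(r,u,v); return o+d*(z-o[2])/d[2]
def tri(a,pa,b,pb):
    o1,d1=ray(a,*pa);o2,d2=ray(b,*pb)
    s=np.linalg.lstsq(np.c_[d1,-d2],o2-o1,rcond=None)[0]
    p,q=o1+s[0]*d1,o2+s[1]*d2
    return (p+q)/2,np.linalg.norm(p-q)
def proj(r,p):
    M=np.array(r["world_to_cam"]);c=M[:3,:3]@p+M[:3,3]
    return np.array([r["cx"]+r["f"]*c[0]/c[2],r["cy"]+r["f"]*c[1]/c[2]])
def hsvmask(r,lo,hi):
    return cv2.inRange(cv2.cvtColor(r["color"],cv2.COLOR_BGR2HSV),np.array(lo),np.array(hi))
E
python3 - <<'E'
from h import *
t=cam("top")
for n,p,z in(("plugrim",(246,277),143),("blue",(181,258),143),("hole",(439,229),95),("armpost",(247,246),175),("glue",(289,182),130),("polish",(246,188),80)):print(n,plane(t,*p,z).round(0))
big=cv2.resize(t["color"][215:305,150:290],None,fx=5,fy=5,interpolation=cv2.INTER_CUBIC);cv2.imwrite("pics/c1.png",big)
E
```

```text
plugrim [511. 220. 143.]
blue [559. 375. 143.]
hole [ 627. -247.   95.]
armpost [578. 213. 175.]
glue [744. 120. 130.]
polish [747. 235.  80.]
```

View pics/c1.png

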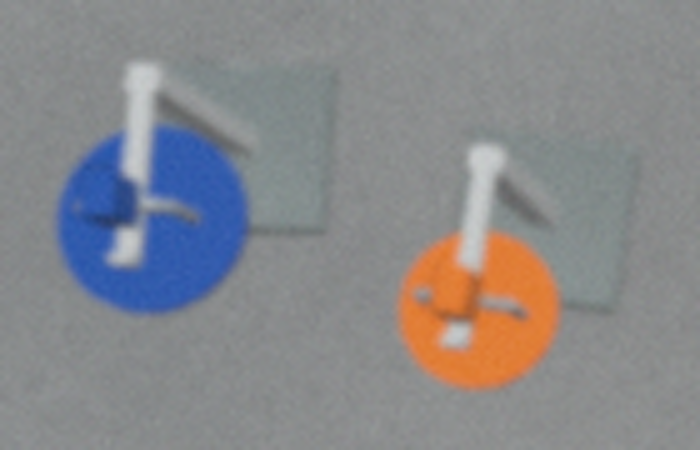

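Emit:
step_arm(
  steps="0.085 0 0 -0.05 0 0 0;0.085 0 0 -0.05 0 0 0;0.085 -0.029 -0.033 0 0 0 0;0.085 -0.029 -0.033 0 0 0 0;0.085 -0.029 -0.033 0 0 0 0;0.085 -0.029 -0.033 0 0 0 0;0.085 -0.029 -0.033 0 0 0 0;0.085 -0.029 -0.033 0 0 0 0;0.085 -0.029 -0.033 0 0 0 0;0.085 -0.029 -0.033 0 0 0 0;0.085 -0.029 -0.033 0 0 0 0;0.085 -0.029 -0.033 0 0 0 0",
  squeeze=40,
)

```text
time_s: 1.35
ee_pos: [405.5, 194.8, 331.1]
ee_rot: [[-0.913, 0.408, 0.0], [0.408, 0.913, 0.0], [-0.0, 0.0, -1.0]]
wrist_force: [0.6, -0.1, -0.1]
opening: 85.2
gripper_force: 0.0
```

Emit:
step_arm(
  steps="0.085 -0.029 -0.033 0 0 0 0;0.085 -0.029 -0.033 0 0 0 0;0.085 -0.029 -0.033 0 0 0 0;0.085 -0.029 -0.033 0 0 0 0;0.085 -0.029 -0.033 0 0 0 0;0.085 -0.029 -0.033 0 0 0 0;0.085 -0.029 -0.033 0 0 0 0;0.085 -0.029 -0.033 0 0 0 0;0.085 0 0 0 0 0 0;0.085 0 0 0 0 0 0",
)

```text
time_s: 2.35
ee_pos: [509.2, -139.8, 330.6]
ee_rot: [[-0.912, 0.41, -0.002], [0.41, 0.912, 0.001], [0.002, 0.001, -1.0]]
wrist_force: [-0.0, 0.7, -0.5]
opening: 85.2
gripper_force: 0.0
```

```bash
python3 - <<'E'
from h import *
s=cam("side");t=cam("top")
cv2.imwrite("pics/side1.png",s["color"]);cv2.imwrite("pics/top1.png",t["color"])
a=s["color"]
print([proj(s,np.array(p)).round() for p in((511,220,143),(627,-247,95))])
big=np.hstack([cv2.resize(a[180:330,130:430],(800,400))]);
cv2.imwrite("pics/c2.png",np.vstack([cv2.resize(a[190:330,150:430],(800,400)),cv2.resize(t["color"][240:290,180:280],(400,200)).repeat(1,1) if 0 else np.zeros((1,800,3),np.uint8)]))
E
```

```text
[array([285., 277.]), array([357., 200.])]
```

View pics/side1.png

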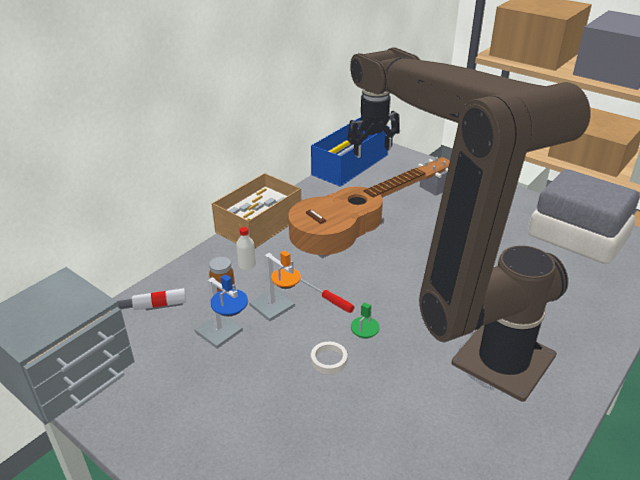

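The side view is now clear: orange rim at about (286,277), orange grip at (285,259), soundhole at (357,200). The blue plug is at (228,302), and the arm is clear of everything.

```bash
cat >> h.py <<'E'
def blobs(m,box):
    x0,y0,x1,y1=box;k=np.zeros_like(m);k[y0:y1,x0:x1]=m[y0:y1,x0:x1]
    c=cv2.findContours(k,cv2.RETR_EXTERNAL,cv2.CHAIN_APPROX_NONE)[0]
    return sorted(c,key=cv2.contourArea,reverse=True)
def ell(m,box):
    c=cv2.convexHull(blobs(m,box)[0]);return cv2.fitEllipse(c)
E
python3 - <<'E'
from h import *
s=cam("side");t=cam("top")
O=((5,150,90),(16,255,255))
ms,mt=hsvmask(s,*O),hsvmask(t,*O)
print([ (cv2.boundingRect(c),cv2.contourArea(c)) for c in blobs(ms,(265,245,310,295))[:4]])
print([ (cv2.boundingRect(c),cv2.contourArea(c)) for c in blobs(mt,(220,250,275,300))[:4]])
et=ell(mt,(220,250,275,300));print("top rim",et)
def dk(r):return hsvmask(r,(0,0,0),(180,255,70))
hs,ht=ell(dk(s),(340,190,372,210)),ell(dk(t),(422,212,452,245))
print("hole",hs,ht,tri(s,hs[0],t,ht[0]))
print("hole plane95",plane(s,*hs[0],95),plane(t,*ht[0],95))
# scale crops
A=cv2.resize(s["color"][240:300,255:335],(800,600),interpolation=cv2.INTER_CUBIC);cv2.imwrite("pics/c3.png",A)
lip,post=plane(t,241,282.6,182),plane(t,247.4,246.6,175);print(lip,post,"yaw",np.degrees(np.arctan2(*(post-lip)[[1,0]])))
E
```

```text
[((272, 269, 29, 18), 314.0), ((280, 251, 10, 16), 102.5), ((295, 245, 15, 7), 9.0), ((309, 247, 1, 1), 0.0)]
[((230, 262, 31, 30), 626.5)]
top rim ((245.29933166503906, 276.5174255371094), (29.682886123657227, 30.647592544555664), 68.9338607788086)Traceback (most recent call last):
  File "<stdin>", line 9, in <module>
  File "h.py", line 25, in ell
    c=cv2.convexHull(blobs(m,box)[0]);return cv2.fitEllipse(c)
                                             ~~~~~~~~~~~~~~^^^
cv2.error: OpenCV(4.12.0) /io/opencv/modules/imgproc/src/shapedescr.cpp:361: error: (-201:Incorrect size of input array) There should be at least 5 points to fit the ellipse in function 'fitEllipseNoDirect'
```

```bash
python3 - <<'E'
from h import *
s=cam("side");t=cam("top")
O=((5,150,90),(16,255,255))
ms,mt=hsvmask(s,*O),hsvmask(t,*O)
et=ell(mt,(220,250,275,300));es=ell(ms,(265,268,310,295));print("rim",et,es,tri(s,es[0],t,et[0]))
for r,n,x0,x1,y0,y1,cy,cx in((s,"s",345,370,192,208,200,357),(t,"t",425,453,215,243,229,439)):
    g=r["color"].max(2); print(n,g[cy,x0:x1].tolist(),g[y0:y1,cx].tolist())
# grip bottom/top in side: centroid of grip
g=blobs(ms,(275,248,295,268))[0];gm=cv2.moments(g);print("grip s",cv2.boundingRect(g),gm["m10"]/gm["m00"],gm["m01"]/gm["m00"])
A=cv2.resize(s["color"][240:300,255:335],(800,600),interpolation=cv2.INTER_CUBIC);cv2.imwrite("pics/c3.png",A)
lip,post=plane(t,241,282.6,182),plane(t,247.4,246.6,175);print(lip,post,"yaw",np.degrees(np.arctan2(*(post-lip)[[1,0]])))
E
```

```text
rim ((245.25531005859375, 276.5003967285156), (29.72096061706543, 30.518461227416992), 61.680755615234375) ((285.4571533203125, 277.0258483886719), (19.05050277709961, 28.881168365478516), 87.1480484008789) (array([510.69672594, 221.13056194, 142.94902511]), np.float64(3.0959943351501176))
s [193, 196, 163, 71, 49, 52, 52, 50, 51, 52, 51, 53, 49, 50, 53, 50, 50, 51, 51, 51, 59, 121, 173, 195, 194] [169, 171, 140, 125, 122, 56, 50, 51, 49, 49, 49, 49, 80, 173, 201, 200]
t [93, 95, 94, 101, 100, 99, 98, 97, 97, 100, 97, 95, 98, 102, 101, 98, 98, 98, 101, 96, 101, 98, 101, 104, 101, 100, 105, 104] [106, 108, 106, 108, 107, 103, 107, 103, 101, 104, 102, 104, 99, 101, 101, 103, 99, 98, 98, 93, 94, 91, 89, 90, 85, 86, 82, 83]
grip s (280, 251, 10, 16) 284.910569105691 258.27967479674794
[493.5132015 224.0055805 182.       ] [576.94476816 211.8872585  175.        ] yaw -8.264339684830329
```

View pics/c3.png

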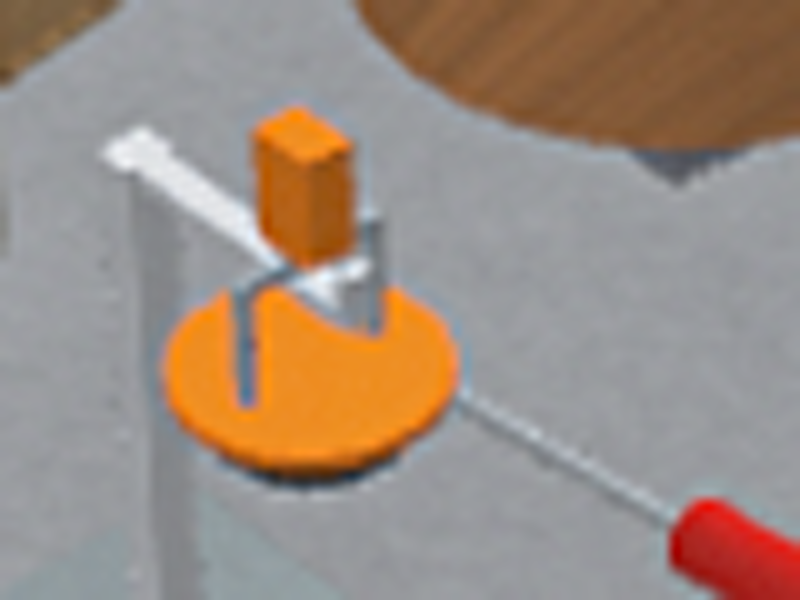

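The crop shows the grip top-face centre at side pixel (284.7,253.4) and the bar lying across the hook arm. The rim triangulates to z = 143, which matches the text. The arm hid the hole from the top camera, so I use the first top picture for it.

```bash
python3 - <<'E'
from h import *
s=cam("side");t=cam("top")
print("grip top via side",plane(s,284.7,253.4,216), "rim side/top on plane", plane(s,285.46,277.03,141),plane(t,245.26,276.5,143))
t["color"]=cv2.imread("pics/top0.png")
g=t["color"].max(2);print(g[229,422:456].tolist(),g[212:246,439].tolist())
for r,n,b,th in((s,"s",(342,190,374,211),(150,85)),(t,"t",(420,212,455,246),(85,65))):
  for k in th:
    m=((r["color"].max(2)<k)*255).astype(np.uint8);
    e=ell(m,b);print(n,k,e,plane(r,*e[0],95),plane(r,*e[0],87))
    r["e%d"%k]=e[0]
print(tri(s,s["e150"],t,t["e85"]))
# fretboard direction: neck: headstock to bridge points
print(plane(t,374,214,103),plane(t,590,259,95))
E
```

```text
grip top via side [510.18280087 218.25351645 216.        ] rim side/top on plane [510.77832994 218.8497426  141.        ] [511.99673491 222.00239048 143.        ]
[162, 165, 165, 162, 131, 88, 58, 58, 52, 56, 52, 58, 53, 59, 60, 54, 55, 55, 58, 59, 56, 52, 55, 59, 53, 55, 61, 70, 95, 125, 147, 161, 168, 166] [151, 151, 150, 137, 114, 92, 72, 63, 55, 55, 57, 57, 54, 52, 54, 62, 51, 55, 53, 58, 57, 58, 57, 56, 58, 57, 56, 65, 103, 145, 172, 172, 173, 168]
s 150 ((356.85992431640625, 199.28443908691406), (10.647480964660645, 19.053173065185547), 92.83395385742188) [ 628.68507366 -250.80056913   95.        ] [ 635.9766753  -261.21160961   87.        ]
s 85 ((356.759521484375, 200.25350952148438), (7.344327449798584, 16.811561584472656), 93.03661346435547) [ 625.57869874 -246.01582962   95.        ] [ 632.84654785 -256.39028415   87.        ]
t 85 ((438.4169006347656, 228.49832153320312), (21.822662353515625, 22.536876678466797), 132.32290649414062) [ 628.67170376 -245.18135295   95.        ] [ 630.45148431 -247.03941059   87.        ]
t 65 ((438.2299499511719, 228.64505004882812), (19.755739212036133, 21.070884704589844), 126.5047836303711) [ 628.31049096 -244.70167475   95.        ] [ 630.08770742 -246.55632738   87.        ]
(array([ 626.52307348, -245.08222949,   98.85768857]), np.float64(3.0269969654191176))
[666.58442255 -87.02997859 103.        ] [ 545.81405214 -607.26712911   95.        ]
```

Emit:
step_arm(
  steps="0.085 0.0146 0.0329 0 0 0 0;0.085 0.0146 0.0329 0 0 0 0;0.085 0.0146 0.0329 0 0 0 0;0.085 0.0146 0.0329 0 0 0 0;0.085 0.0146 0.0329 0 0 0 0;0.085 0.0146 0.0329 0 0 0 0;0.085 0.0146 0.0329 0 0 0 0;0.085 0.0146 0.0329 0 0 0 0;0.085 0.0146 0.0329 0 0 0 0;0.085 0.0146 0.0329 0 0 0 0;0.07 0 0 0 0 0 -0.138;0.07 0 0 0.03 0 0 -0.138",
)

```text
time_s: 3.95
ee_pos: [512.4, 222.9, 306.2]
ee_rot: [[-0.991, 0.136, 0.01], [0.136, 0.991, 0.002], [-0.01, 0.004, -1.0]]
wrist_force: [-0.3, -0.8, 0.1]
opening: 69.8
gripper_force: 0.0
```

Emit:
step_arm(
  steps="0.06 0 0 0.03 0 0 0;0.06 0 0 0 0 0 0;0.06 0 0 0 0 0 0",
)

```text
time_s: 4.25
ee_pos: [510.4, 220.8, 271.5]
ee_rot: [[-0.99, 0.144, -0.001], [0.144, 0.99, -0.0], [0.001, -0.0, -1.0]]
wrist_force: [-0.2, -0.7, 0.9]
opening: 59.8
gripper_force: 0.0
```

```bash
python3 - <<'E'
from h import *
s=cam("side");t=cam("top")
a,b=plane(s,268.5,254,175),plane(s,290.5,266.5,180);print(a,b,np.degrees(np.arctan2(*(a-b)[[1,0]])))
st=status.state();p,R=st["ee_pos"],st["ee_rot"];print(p,R.round(3))
print("to grip (tool mm)",R.T@(np.array([511,220.3,186])-p))
cv2.imwrite("pics/c4.png",cv2.resize(s["color"][200:290,235:355],(800,600),interpolation=cv2.INTER_CUBIC))
E
```

```text
[577.99057892 206.58900037 175.        ] [495.70003081 214.88489957 180.        ] -5.756669820381286
[511.5281578  220.90317317 273.61908028] [[-0.99   0.144  0.003]
 [ 0.144  0.99   0.001]
 [-0.003  0.001 -1.   ]]
to grip (tool mm) [ 0.71587865 -0.78353159 87.61632037]
```

View pics/c4.png

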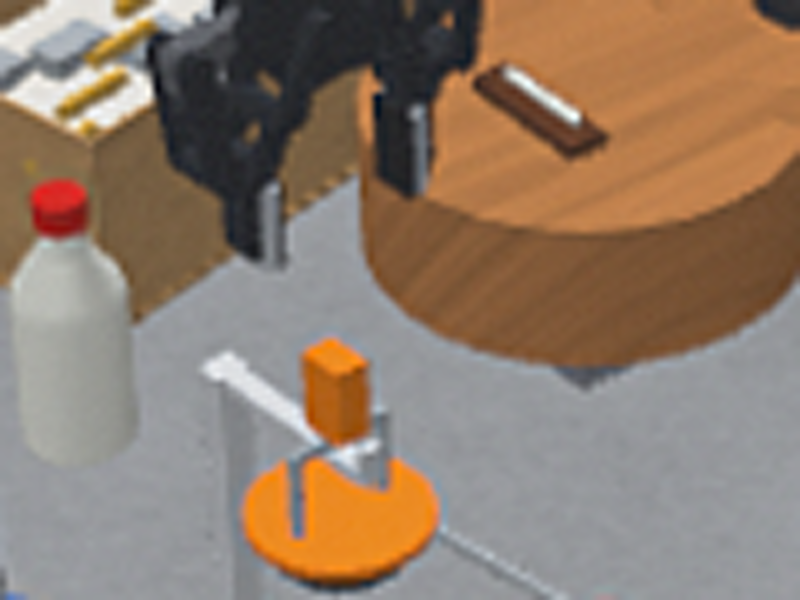

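The crop shows the open fingers straddling the grip in line with its width. The pad-tip midpoint is at crop (340,229), directly above the grip at (336,390), so I go down.

Emit:
step_arm(
  steps="0.06 0 0 0.03 0 0 0;0.06 0 0 0.025 0 0 0;0.06 0 0 0.02 0 0 0;0.06 0 0 0.009 0 0 0;0.06 0 0 0 0 0 0;0.06 0 0 0 0 0 0;0.0 0 0 0 0 0 0;0.0 0 0 0 0 0 0;0.0 0 0 0 0 0 0;0.0 0 0 0 0 0 0;0.0 0 0 0 0 0 0;0.0 0 0 0 0 0 0",
  squeeze=50,
)

```text
time_s: 5.55
ee_pos: [511.1, 220.8, 188.2]
ee_rot: [[-0.99, 0.144, 0.001], [0.144, 0.99, 0.0], [-0.001, 0.001, -1.0]]
wrist_force: [-0.4, 0.2, 3.6]
opening: 15.2
gripper_force: 51.8
```

Emit:
step_arm(
  steps="0.0 0 0 -0.006 0 0 0;0.0 0 0 -0.006 0 0 0;0.0 0 0 -0.006 0 0 0;0.0 0 0 0 0 0 0;0.0 0 0 0 0 0 0",
)

```text
time_s: 6.05
ee_pos: [510.6, 220.6, 205.4]
ee_rot: [[-0.99, 0.144, 0.0], [0.144, 0.99, -0.0], [-0.0, -0.0, -1.0]]
wrist_force: [0.1, -0.3, -1.2]
opening: 15.2
gripper_force: 51.1
```

```bash
python3 - <<'E'
from h import *
s=cam("side");st=status.state();print(st["ee_pos"],st["wrist_force"],st["opening"])
O=((5,150,90),(16,255,255));ms=hsvmask(s,*O)
es=ell(ms,(265,255,310,295));print(es,plane(s,*es[0],159),plane(s,*es[0],161))
cv2.imwrite("pics/c5.png",cv2.resize(s["color"][220:295,240:340],(800,600),interpolation=cv2.INTER_CUBIC))
E
```

```text
[510.45625114 220.57906202 205.05562408] [ 0.99085468 -0.50111973 -1.07370821] 15.213063081452248
((285.5271911621094, 271.6861267089844), (19.597900390625, 28.703092575073242), 87.90142059326172) [509.60908618 218.93667732 159.        ] [507.90986795 220.75256968 161.        ]
```

View pics/c5.png

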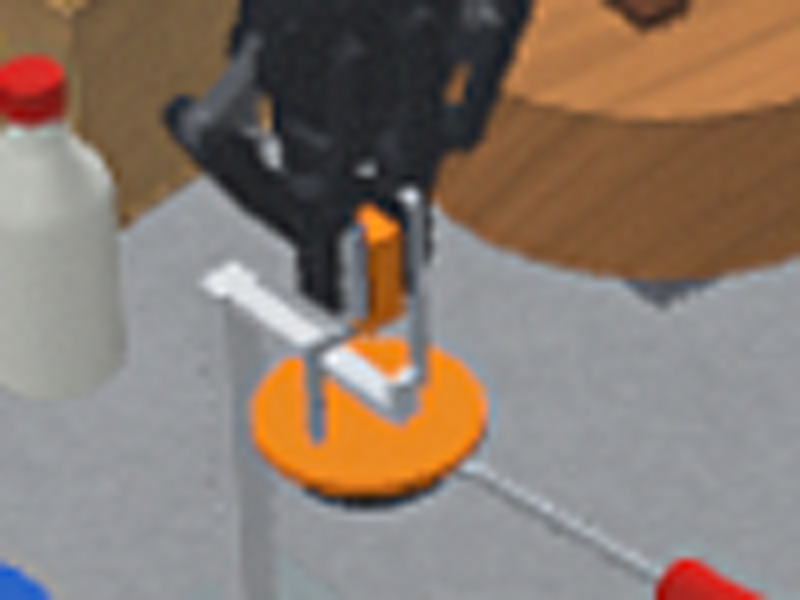

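The plug is held level: the bar is above the hook arm by the lift amount, the lip at crop (405,385) is clear below the bar, and the rim is below the arm. Next I draw it out along tool +x.

Emit:
step_arm(
  steps="0.0 0.008 0 0 0 0 0;0.0 0.014 0 0 0 0 0;0.0 0.016 0 0 0 0 0;0.0 0.016 0 0 0 0 0;0.0 0.014 0 0 0 0 0;0.0 0.01 0 0 0 0 0;0.0 0 0 0 0 0 0;0.0 0 0 -0.02 0 0 0;0.0 0 0 -0.03 0 0 0;0.0 0 0 -0.03 0 0 0;0.0 0 0 0 0 0 0",
)

```text
time_s: 7.2
ee_pos: [436.2, 232.5, 290.9]
ee_rot: [[-0.989, 0.144, 0.01], [0.145, 0.99, 0.003], [-0.01, 0.004, -1.0]]
wrist_force: [0.3, -0.3, -1.2]
opening: 14.9
gripper_force: 51.2
```

Emit:
step_arm(
  steps="0.0 -0.01 -0.0172 0 0 0 0;0.0 -0.0216 -0.0372 0 0 0 0;0.0 -0.0216 -0.0372 0 0 0 0;0.0 -0.0216 -0.0372 0 0 0 0;0.0 -0.0216 -0.0372 0 0 0 0;0.0 -0.0216 -0.0372 0 0 0 0;0.0 -0.0216 -0.0372 0 0 0 0;0.0 -0.0216 -0.0372 0 0 0 0;0.0 -0.0216 -0.0372 0 0 0 0;0.0 -0.0216 -0.0372 0 0 0 0;0.0 -0.0216 -0.0372 0 0 0 0;0.0 -0.0216 -0.0372 0 0 0 0",
)

```text
time_s: 8.4
ee_pos: [617.1, -227.7, 283.3]
ee_rot: [[-0.989, 0.145, -0.002], [0.145, 0.989, 0.001], [0.002, 0.001, -1.0]]
wrist_force: [-0.3, 0.0, -1.9]
opening: 15.0
gripper_force: 51.2
```

Emit:
step_arm(
  steps="0.0 -0.01 -0.02 0 0 0 0;0.0 0 0 0.04 0 0 0;0.0 0 0 0.03 0 0 0;0.0 0 0 0.02 0 0 0;0.0 0 0 0 0 0 0;0.0 0 0 0 0 0 0;0.0 0 0 0 0 0 0",
)

```text
time_s: 9.1
ee_pos: [624.9, -247.5, 197.1]
ee_rot: [[-0.99, 0.144, 0.003], [0.144, 0.99, -0.002], [-0.003, -0.001, -1.0]]
wrist_force: [1.1, 0.1, -1.2]
opening: 15.3
gripper_force: 51.1
```

```bash
cat > m.py <<'E'
from h import *
s=cam("side");t=cam("top");O=((5,150,90),(16,255,255))
st=status.state();p,R=st["ee_pos"],st["ee_rot"];print(p,R.round(3).tolist(),st["wrist_force"].round(1),st["opening"])
for r,n,b in((s,"s",(325,160,395,215)),(t,"t",(405,195,475,260))):
    for c in blobs(hsvmask(r,*O),b)[:3]:print(n,cv2.boundingRect(c),cv2.contourArea(c))
    e=ell(hsvmask(r,*O),b);r["e"]=e;print(n,e)
pr,g=tri(s,s["e"][0],t,t["e"][0]);print("rim",pr,g,"rel TCP",pr-p)
cv2.imwrite("pics/c6.png",np.vstack([cv2.resize(s["color"][160:215,310:410],(540,297),interpolation=cv2.INTER_CUBIC),cv2.resize(t["color"][200:255,390:490],(540,297),interpolation=cv2.INTER_CUBIC)]))
E
python3 m.py
```

```text
[ 624.9271194  -247.4651269   197.58859799] [[-0.99, 0.144, 0.003], [0.144, 0.99, -0.002], [-0.003, -0.001, -1.0]] [ 0.6 -0.2 -0.5] 14.98582483609702
s (325, 178, 57, 37) 1057.5
s (359, 162, 5, 13) 20.5
s (383, 190, 12, 6) 2.0
s ((352.7505798339844, 204.9235076904297), (52.51647186279297, 59.29521942138672), 68.56592559814453)
t (405, 200, 26, 56) 658.5
t (429, 229, 5, 5) 12.5
t (405, 217, 6, 5) 2.5
t ((415.499755859375, 225.36175537109375), (28.308290481567383, 61.34473419189453), 8.879755020141602)
rim [ 621.82427398 -194.42595069  107.70707378] 29.803352943504475 rel TCP [ -3.10284543  53.03917621 -89.88152421]
```

View pics/c6.png

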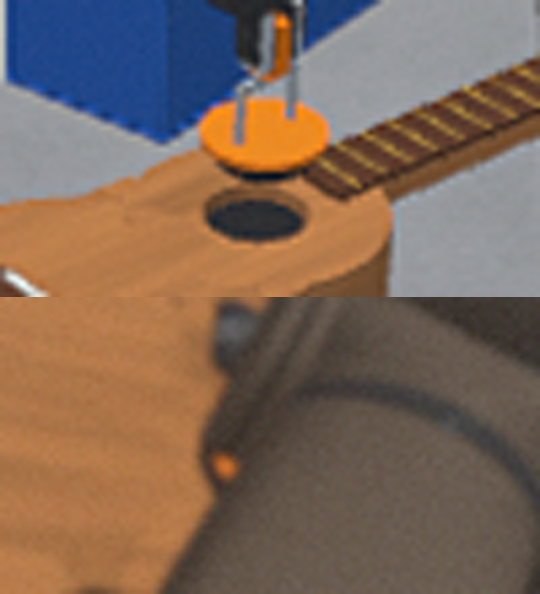

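The side view shows the plug held level just above the hole: rim at crop (265,135), hole at crop (257,213). The arm hides the hole from the top camera, so I compare rim and hole within the side image using a tighter colour mask.

```bash
cat > m2.py <<'E'
from h import *
s=cam("side");st=status.state();p=st["ee_pos"];print(p)
m=hsvmask(s,(5,205,150),(16,255,255))
c=[c for c in blobs(m,(335,165,385,200))][0];e=cv2.fitEllipse(cv2.convexHull(c));print(cv2.boundingRect(c),e)
q=np.array([p[0]+.5,p[1],p[2]-186.5+140.5]);pp=proj(s,q);print("pred rim px",pp)
d=np.array(e[0])-pp;print("px bias",d)
w=((s["color"].max(2)<150)*255).astype(np.uint8)
h=ell(w,(342,190,374,211));print(h,"hole, bias removed",plane(s,*(np.array(h[0])-d),95))
g=s["color"].max(2).astype(int);print(g[190:208,357].tolist(),g[199,343:372].tolist())
E
python3 m2.py
```

```text
[ 624.80549893 -247.39315459  197.40422239]
(348, 179, 22, 13) ((358.3504638671875, 184.58164978027344), (12.59139633178711, 22.925474166870117), 91.14356994628906)
pred rim px [357.67447801 184.58686702]
px bias [ 0.67598586 -0.00521724]
((360.22308349609375, 194.90907287597656), (18.331714630126953, 27.933683395385742), 75.66429138183594) hole, bias removed [ 637.33213063 -277.07103099   95.        ]
[210, 134, 35, 71, 145, 130, 119, 55, 48, 49, 48, 51, 46, 47, 77, 168, 197, 196] [171, 174, 179, 182, 153, 87, 60, 49, 50, 50, 49, 49, 49, 50, 49, 52, 48, 50, 50, 48, 49, 61, 110, 136, 162, 192, 186, 187, 188]
```

Emit:
step_arm(
  steps="0.0 -0.0047 -0.0007 0 0 0 0;0.0 0 0 0.02 0 0 0;0.0 0 0 0.008 0 0 0;0.0 0 0 0 0 0 0;0.0 0 0 0 0 0 0",
)

```text
time_s: 9.75
ee_pos: [628.6, -248.4, 167.4]
ee_rot: [[-0.99, 0.144, -0.0], [0.144, 0.99, 0.0], [0.0, 0.0, -1.0]]
wrist_force: [0.9, -0.6, -0.5]
opening: 14.9
gripper_force: 51.1
```

```bash
python3 - <<'E'
from h import *
s=cam("side");st=status.state();print(st["ee_pos"],st["wrist_force"])
cv2.imwrite("pics/c7.png",cv2.resize(s["color"][170:215,325:385],(800,600),interpolation=cv2.INTER_CUBIC))
E
```

```text
[ 628.87600721 -248.55489337  168.04531038] [-0.42980857 -0.42821929 -1.71449406]
```

View pics/c7.png

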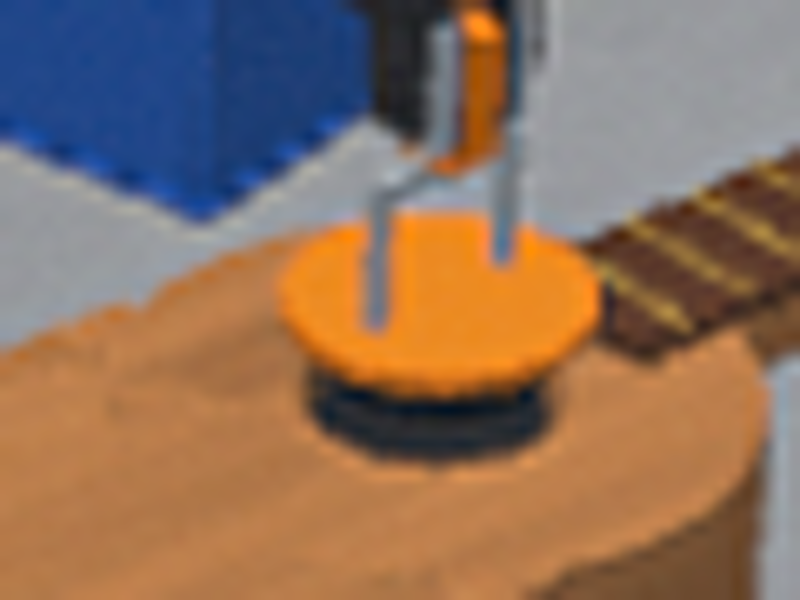

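The plug is just above the hole. The rim centre is at crop column 440 and the hole at about 430, so I shift about 1 to 1.5 mm left in the image and then lower gently.

Emit:
step_arm(
  steps="0.0 -0.0011 0.0007 0 0 0 0;0.0 0 0 0.004 0 0 0;0.0 0 0 0.003 0 0 0;0.0 0 0 0.002 0 0 0;0.0 0 0 0 0 0 0;0.0 0 0 0 0 0 0",
)

```text
time_s: 10.4
ee_pos: [629.6, -247.8, 158.1]
ee_rot: [[-0.99, 0.144, -0.0], [0.144, 0.99, 0.0], [0.0, 0.0, -1.0]]
wrist_force: [0.5, 0.3, -1.9]
opening: 14.9
gripper_force: 51.1
```

Emit:
step_arm(
  steps="0.0 0 0 0.002 0 0 0;0.0 0 0 0 0 0 0;0.0 0 0 0.001 0 0 0;0.0 0 0 0 0 0 0",
)

```text
time_s: 10.8
ee_pos: [629.6, -247.8, 155.2]
ee_rot: [[-0.99, 0.144, -0.0], [0.144, 0.99, 0.0], [0.0, 0.0, -1.0]]
wrist_force: [-0.5, 0.4, -1.5]
opening: 15.1
gripper_force: 51.1
```

Emit:
step_arm(
  steps="0.0 0 0 0.001 0 0 0;0.0 0 0 0 0 0 0;0.0 0 0 0.001 0 0 0;0.0 0 0 0 0 0 0;0.0 0 0 0 0 0 0",
)

```text
time_s: 11.3
ee_pos: [629.7, -247.8, 153.3]
ee_rot: [[-0.99, 0.144, -0.0], [0.144, 0.99, 0.0], [0.0, 0.0, -1.0]]
wrist_force: [-0.7, -0.9, -1.5]
opening: 15.5
gripper_force: 51.1
```

Emit:
step_arm(
  steps="0.0 0 0 0.001 0 0 0;0.0 0 0 0 0 0 0;0.0 0 0 0 0 0 0",
)

```text
time_s: 11.6
ee_pos: [629.9, -247.9, 152.7]
ee_rot: [[-0.99, 0.144, 0.001], [0.144, 0.99, -0.0], [-0.001, -0.0, -1.0]]
wrist_force: [-0.5, 0.0, -0.3]
opening: 15.2
gripper_force: 51.2
```

Emit:
step_arm(
  steps="0.0 0 0 0.0006 0 0 0;0.0 0 0 0 0 0 0;0.0 0 0 0 0 0 0",
)

```text
time_s: 11.9
ee_pos: [630.0, -247.9, 152.7]
ee_rot: [[-0.99, 0.144, 0.001], [0.144, 0.99, -0.0], [-0.001, -0.0, -1.0]]
wrist_force: [-1.7, 1.4, 3.9]
opening: 15.0
gripper_force: 51.8
```

```bash
python3 - <<'E'
from h import *
f=[];
for i in range(3):
    s=cam("side");st=status.state();f.append(np.r_[st["ee_pos"],st["wrist_force"],st["ft_torque"]])
print(np.round(f,2))
cv2.imwrite("pics/c8.png",cv2.resize(s["color"][170:215,325:385],(800,600),interpolation=cv2.INTER_CUBIC))
E
```

```text
[[ 6.2996e+02 -2.4791e+02  1.5263e+02 -1.1600e+00  1.2600e+00  3.9700e+00
   2.1000e-01  2.1000e-01  0.0000e+00]
 [ 6.2996e+02 -2.4793e+02  1.5257e+02 -1.3800e+00  6.5000e-01  4.4200e+00
   1.6000e-01  2.1000e-01  3.0000e-02]
 [ 6.2994e+02 -2.4793e+02  1.5243e+02 -6.2000e-01  1.2200e+00  4.9100e+00
   1.4000e-01  2.7000e-01 -4.0000e-02]]
```

View pics/c8.png

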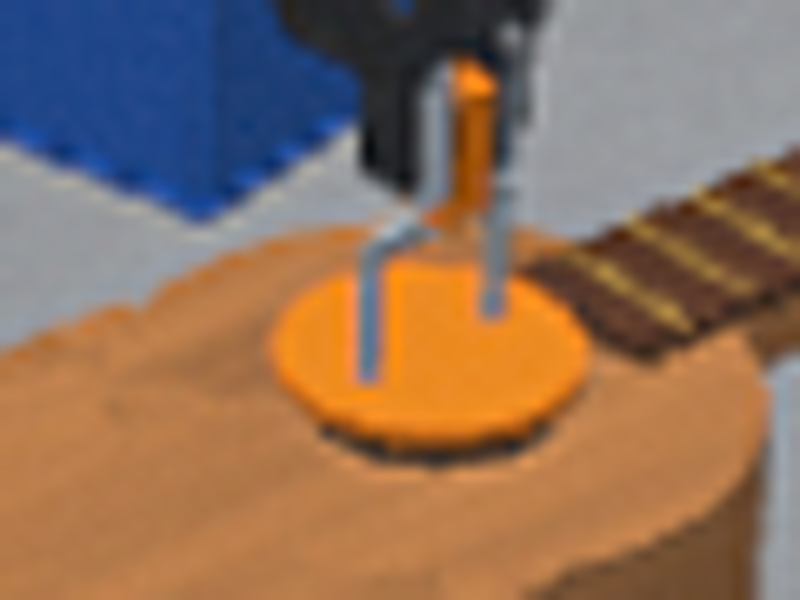

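The plug stands in the hole, held by contact (+4 to 5 N) with its underside near z ≈ 87.5. The rim is at crop (430,350), level, with a dark even gap beneath it, so it is about 8 mm proud. Now I release it.

Emit:
step_arm(
  steps="0.025 0 0 0 0 0 0;0.03 0 0 0 0 0 0;0.04 0 0 0 0 0 0;0.05 0 0 0 0 0 0;0.05 0 0 0 0 0 0;0.05 0 0 -0.02 0 0 0;0.05 0 0 -0.03 0 0 0;0.05 0 0 -0.03 0 0 0;0.0 0 0 0 0 0 0;0.0 0 0 0 0 0 0;0.0 0 0 0 0 0 0;0.0 0 0 0 0 0 0",
)

```text
time_s: 13.25
ee_pos: [628.9, -247.4, 229.4]
ee_rot: [[-0.99, 0.144, -0.003], [0.144, 0.99, 0.002], [0.003, 0.001, -1.0]]
wrist_force: [-0.5, 0.2, -0.4]
opening: 0.3
gripper_force: 0.0
```

```bash
python3 - <<'E'
from h import *
s=cam("side");st=status.state();print(st["ee_pos"],st["wrist_force"],st["opening"])
m=hsvmask(s,(5,205,150),(16,255,255))
for c in blobs(m,(335,165,385,210))[:3]:
  if len(c)>5: print(cv2.boundingRect(c),cv2.fitEllipse(cv2.convexHull(c)))
cv2.imwrite("pics/c9.png",cv2.resize(s["color"][155:215,320:400],(800,600),interpolation=cv2.INTER_CUBIC))
E
```

```text
[ 628.9628761  -247.43002622  229.61973403] [-0.14358491  0.67171876  1.11125639] -0.08635593405310613
(346, 190, 23, 14) ((356.7562561035156, 196.1851348876953), (13.087834358215332, 23.05311393737793), 89.28520965576172)
(354, 175, 8, 12) ((357.2959289550781, 180.09910583496094), (9.300786972045898, 11.341190338134766), 8.100112915039062)
```

View pics/c9.png

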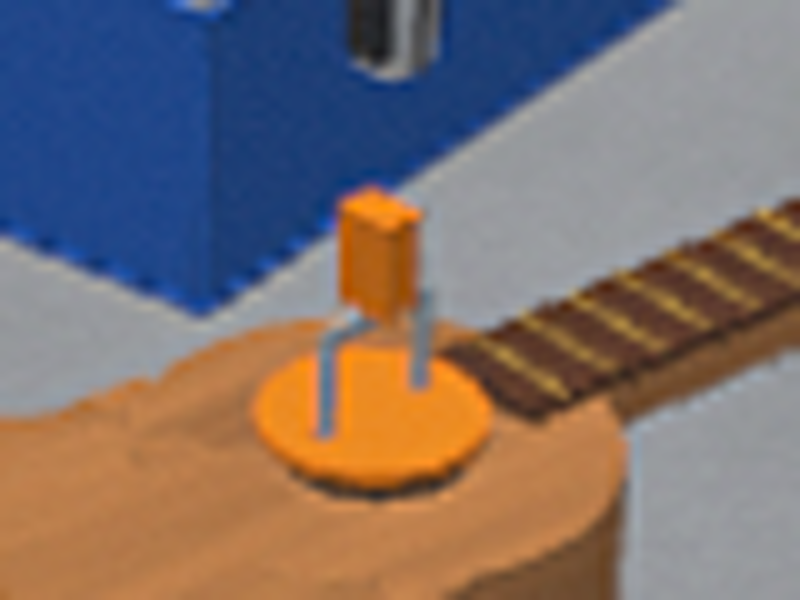

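Released, standing upright and proud, with a dark even gap under the rim. The closed fingertips at crop (395,40) are above the grip, so now I press.

Emit:
step_arm(
  steps="0.0 -0.001 -0.0003 0.02 0 0 0;0.0 0 0 0.018 0 0 0;0.0 0 0 0.005 0 0 0;0.0 0 0 0 0 0 0;0.0 0 0 0.002 0 0 0;0.0 0 0 0.001 0 0 0;0.0 0 0 0.001 0 0 0;0.0 0 0 0.001 0 0 0;0.0 0 0 0 0 0 0",
)

```text
time_s: 14.2
ee_pos: [630.7, -248.3, 183.9]
ee_rot: [[-0.99, 0.144, 0.0], [0.144, 0.99, -0.0], [-0.0, -0.0, -1.0]]
wrist_force: [0.3, 0.3, -1.1]
opening: 0.3
gripper_force: 0.0
```

Emit:
step_arm(
  steps="0.0 0 0 0.001 0 0 0;0.0 0 0 0.001 0 0 0;0.0 0 0 0.001 0 0 0;0.0 0 0 0.001 0 0 0;0.0 0 0 0 0 0 0",
)

```text
time_s: 14.7
ee_pos: [630.7, -248.3, 179.9]
ee_rot: [[-0.99, 0.144, 0.0], [0.144, 0.99, -0.0], [-0.0, -0.0, -1.0]]
wrist_force: [-0.5, 0.2, 0.6]
opening: -0.0
gripper_force: 0.7
```

Emit:
step_arm(
  steps="0.0 0 0 0.001 0 0 0;0.0 0 0 0.001 0 0 0;0.0 0 0 0.001 0 0 0;0.0 0 0 0 0 0 0",
)

```text
time_s: 15.1
ee_pos: [630.8, -248.4, 177.2]
ee_rot: [[-0.99, 0.144, 0.001], [0.144, 0.99, -0.0], [-0.001, -0.0, -1.0]]
wrist_force: [-0.3, 0.5, 3.9]
opening: 0.2
gripper_force: 2.1
```

Emit:
step_arm(
  steps="0.0 0 0 0.001 0 0 0;0.0 0 0 0.001 0 0 0;0.0 0 0 0 0 0 0",
)

```text
time_s: 15.4
ee_pos: [630.8, -248.3, 174.6]
ee_rot: [[-0.99, 0.144, 0.0], [0.144, 0.99, -0.0], [-0.0, -0.0, -1.0]]
wrist_force: [0.1, -0.5, 3.9]
opening: -0.0
gripper_force: 2.0
```

Emit:
step_arm(
  steps="0.0 0 0 0.001 0 0 0;0.0 0 0 0.0005 0 0 0;0.0 0 0 0 0 0 0",
)

```text
time_s: 15.7
ee_pos: [630.7, -248.4, 173.1]
ee_rot: [[-0.99, 0.144, 0.0], [0.144, 0.99, -0.0], [-0.0, -0.0, -1.0]]
wrist_force: [0.1, 0.1, 4.0]
opening: 0.1
gripper_force: 1.9
```

Emit:
step_arm(
  steps="0.0 0 0 0.001 0 0 0;0.0 0 0 0 0 0 0;0.0 0 0 0 0 0 0",
)

```text
time_s: 16.0
ee_pos: [630.8, -248.3, 173.1]
ee_rot: [[-0.99, 0.144, 0.0], [0.144, 0.99, -0.0], [-0.0, -0.0, -1.0]]
wrist_force: [-1.4, 0.6, 6.4]
opening: -0.0
gripper_force: 3.3
```

Resistance is rising at 173.1 mm, the expected home height. I press a little more to be sure.

Emit:
step_arm(
  steps="0.0 0 0 0.001 0 0 0;0.0 0 0 0 0 0 0;0.0 0 0 0 0 0 0",
)

```text
time_s: 16.3
ee_pos: [630.8, -248.4, 173.1]
ee_rot: [[-0.99, 0.144, 0.0], [0.144, 0.99, -0.0], [-0.0, -0.0, -1.0]]
wrist_force: [-2.9, 0.8, 8.8]
opening: 0.2
gripper_force: 4.7
```

Emit:
step_arm(
  steps="0.0 0 0 0.001 0 0 0;0.0 0 0 0 0 0 0;0.0 0 0 0 0 0 0",
)

```text
time_s: 16.6
ee_pos: [630.8, -248.4, 173.1]
ee_rot: [[-0.99, 0.144, 0.0], [0.144, 0.99, -0.001], [-0.0, -0.0, -1.0]]
wrist_force: [-3.9, 2.3, 12.5]
opening: 0.1
gripper_force: 6.0
```

Emit:
step_arm(
  steps="0.0 0 0 0.002 0 0 0;0.0 0 0 0 0 0 0;0.0 0 0 0 0 0 0",
)

```text
time_s: 16.9
ee_pos: [630.9, -248.4, 173.1]
ee_rot: [[-0.99, 0.144, 0.001], [0.144, 0.99, -0.001], [-0.001, -0.001, -1.0]]
wrist_force: [-6.3, 3.1, 17.9]
opening: 0.2
gripper_force: 8.8
```

Emit:
step_arm(
  steps="0.0 0 0 -0.004 0 0 0;0.0 0 0 -0.01 0 0 0;0.0 0 0 -0.03 0 0 0;0.0 0 0 -0.04 0 0 0;0.0 0 0 -0.04 0 0 0;0.0 0 0 0 0 0 0;0.0 0 0 0 0 0 0",
)

```text
time_s: 17.6
ee_pos: [630.8, -248.4, 292.9]
ee_rot: [[-0.99, 0.144, 0.001], [0.144, 0.99, -0.001], [-0.001, -0.0, -1.0]]
wrist_force: [0.1, 0.1, -1.4]
opening: 0.2
gripper_force: 0.0
```

```bash
python3 - <<'E'
from h import *
s=cam("side");st=status.state();print(st["time_s"],st["ee_pos"],st["wrist_force"])
m=hsvmask(s,(5,205,150),(16,255,255))
for c in blobs(m,(335,165,385,215))[:2]: print(cv2.boundingRect(c),cv2.fitEllipse(cv2.convexHull(c)))
cv2.imwrite("pics/c10.png",np.hstack([cv2.resize(s["color"][160:220,320:400],(400,300),interpolation=cv2.INTER_CUBIC),cv2.resize(s["color"][230:335,190:330],(400,300))]))
E
```

```text
17.65 [ 630.14111873 -248.01212459  290.68055394] [ 0.20596871  0.3167494  -0.49724653]
(346, 192, 23, 13) ((356.5651550292969, 198.1055450439453), (12.714943885803223, 22.816936492919922), 92.30815124511719)
(354, 176, 7, 13) ((357.0540771484375, 182.1212158203125), (8.113229751586914, 12.043598175048828), 178.7226104736328)
```

View pics/c10.png

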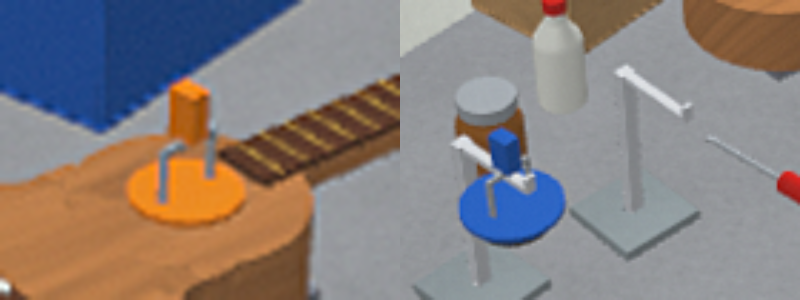

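The rim now sits flush with no dark gap (crop (187,192)). The blue plug still hangs on its hook and the orange hook is empty.

```bash
python3 -c "
from station import bot
print(bot.close_job())"
```

```text
the job is handed in; nothing more can be done
None
```

The orange plug is off its hook, was released while still proud in the soundhole, and is now pressed down to a hard stop, with its rim looking flush in the side view; the blue plug still hangs on its hook, and the job is handed in at about 18 s of the 56 s limit.

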